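# Start the disc in the CD player

## Task

Start the disc that is lying in the CD player: with closed fingers push the open disc lid down until it is fully shut, then switch the power rocker on by pressing its raised end (the one with the white bar) down as far as it goes, and then press the yellow play key all the way down for a moment and let it come back up. Keep to that order, press no other key, do not lift or shift the player, and leave the mug, remote control, disc case and book where they are.

Things in the scene. Friction and masses are not known exactly. Their poses are not given: they have to be found in the camera images.
- player: Wooden CD player, 250 mm deep (x) x 360 mm wide (y), top panel 110 mm above the table, about 3 kg, loose on rubber feet. Origin: centre of its underside; x points away from the user (key strip towards lid hinge), y to the user's left, z up. On top: keys along the near edge, lid behind them, rocker on the right (-y), volume knob 42 mm across, 20 mm high on the left, 130 mm from the middle
- lid_hinge (a point): middle of the lid's hinge axis, which runs along the player's y, 105 mm behind the player's centre and 112 mm above the table
- lid_edge (a point): middle of the lid's free (near) edge, on its upper face. The lid is a light square frame with a clear window, 150 x 150 mm and 14 mm thick; this point lies 150 mm from the hinge axis and 14 mm above the hinge plane. With the lid shut its flat upper face is level, 126 mm above the table
- lid (a joint): opening angle of the lid in rad: 0 fully shut, 1.0 its stop; it starts between 0.35 and 0.8 with the near edge up. A friction hinge holds it where it is left; 1 to 2 N down at 80 mm from the hinge moves it. Push on its upper face, on the half away from the hinge or near the middle
- rocker_on (a point): Place to press, straight down: top of the power rocker near its far end, the ON end with the white bar, 16 mm from the pivot. Black V-shaped rocker 46 mm long (along the player's x), 22 mm wide, in a bezel 54 x 32 mm, 5 mm high. While off its far half slopes up; pressed home this half lies level, 10 mm above the panel (120 mm above the table), about 5 mm lower here
- power (a joint): tilt of the power rocker in rad: 0 off (far half up), 0.32 fully on (far half level). It is stiff and stays where it is left, so it must be pressed home; about 4 N at the marked point moves it
- play_top (a point): centre of the top of the play key: yellow with a dark triangle, 26 mm (x) x 30 mm (y), its top 8 mm above the top panel, second from the user's left in a row of four keys at 42 mm spacing
- play (a joint): travel of the play key in m: 0 up, 0.005 fully down; a spring returns it; 1.5 N starts it and 4.5 N holds it fully down, where it still stands 3 mm proud of the panel
- back_top (a point): centre of the top of the skip-back key, dark, same size, first from the user's left: not to be pressed
- back (a joint): travel of the skip-back key in m, 0 up, 0.005 down
- stop_top (a point): centre of the top of the stop key, dark with a white square, same size, third from the user's left: not to be pressed
- stop (a joint): travel of the stop key in m, 0 up, 0.005 down
- next_top (a point): centre of the top of the skip-forward key, dark, same size, fourth from the user's left: not to be pressed
- next (a joint): travel of the skip-forward key in m, 0 up, 0.005 down
- mug: white mug, 80 mm across, 92 mm high, handle on its +y side; origin at the centre of its underside; stands beside the player; leave alone
- remote: black remote control 150 x 44 x 18 mm lying beside the player; origin at the centre of its underside, long side along its x; leave alone
- cd_case: flat disc case 125 x 142 x 10 mm lying beside the player; origin at the centre of its underside; leave alone
- book: paperback 113 x 178 x 23 mm lying beside the player; origin at the centre of its underside; leave alone

How it is judged:
On the way, in this order (a step that is already met when the one before it is completed fails the run):
1. the disc lid is pushed fully shut (value of joint lid below 0.035 rad), for 0.2 s.
2. the power rocker is pressed home to on (value of joint power above 0.28 rad), for 0.2 s.
3. the yellow play key is pressed all the way down (value of joint play above 0.004 m), for 0.1 s.
At the end, for the whole second after the job is handed in: The lid is shut (within 0.035 rad), the power rocker is on (above 0.28 rad), the play key and all other keys are back up (within 1.5 mm), and the player stands level, at rest, within 30 mm of where it was (value of joint lid below 0.035 rad and value of joint power above 0.28 rad and value of joint each of play, back, stop, next below 0.0015 m and distance of player from where it was at the start of the episode below 0.03 m and angle between player's own z axis and vertical below 0.05 rad and linear speed of player below 0.02 m/s); the robot touches nothing.
It fails at once if the power was switched on while the lid was open (value of joint power above 0.2 rad and value of joint lid above 0.06 rad).
It fails at once if the play key was pressed before the power was on (value of joint play above 0.003 m and value of joint power below 0.2 rad).
It fails at once if another key was pressed (value of joint any of back, stop, next above 0.003 m).
It fails at once if the player was lifted, tipped or shifted by more than 30 mm (height (world z) of player above 0.012 m or angle between player's own z axis and vertical above 0.08 rad or distance of player from where it was at the start of the episode above 0.03 m).
It fails at once if the mug, remote control, disc case or book was picked up or moved by more than 25 mm (distance of any of mug, remote, cd_case, book from where it was at the start of the episode above 0.025 m).
It also fails if it takes over 45 s, if anything falls off the work surface, if the arm or the gripper's body presses on something with over 40 N, if the wrist force passes 120 N, or if a joint passes its speed limit or range.

## Robot

A 7-joint arm with a two-finger parallel gripper is mounted at the origin on the work surface. World frame = base frame: x ahead of the robot, y to its left, z up, the work surface at z = 0. Lengths are in m, angles in rad, forces in N, time in s.
With the tool pointing down it reaches from about 0.425 to 0.925 m from the base axis. Payload 6.8 kg.
Tool frame: the origin (TCP) lies between the finger pads; the fingertips stand r.tips_ahead ahead of it and the grasp point (between the pads) lies 5 mm behind it (r.tips_ahead is the distance from the TCP to the fingertips, in m); z points along the fingers, y is the line along which they close (so a half turn about z gives the same grasp; the last joint's range is limited). The gripper opens to 85 mm and grips with 20 to 120 N. Pads are 22 mm wide; open, the fingers measure 114 mm over their backs; the gripper's body (76 mm by 85 mm) begins 54 mm behind the grasp point. The pads swing forward as they close: fully open they stand 13 mm farther back than shut.
Start: joints at [-1.398, 0.477, 0.022, 1.555, -0.011, 1.109, -0.083], TCP at [0.187, 0.649, 0.245] pointing down, gripper open.
Joint ranges: [-2.96, 2.96], [-0.34, 2.1], [-1.41, 1.46], [0.24, 2.44], [-1.37, 4.51], [0.17, 1.92], [-2.96, 2.96]. Speed limits (rad/s): [2.39, 2.39, 3.14, 3.14, 3.14, 3.14, 3.14].

## Interface

Orientations are given as a rotation vector (axis times angle).
In Python, from bench import r gives the robot as it stands.
- The arm moves only by the tool move_arm, never from a script. Its argument "rows" is one flat list of numbers, 4 for each row, row after row: the shift along the tool's x, y, z in cm, then the turn about the tool's z in degrees. In form: [tx, ty, tz, twist, tx, ty, tz, twist, ...]. A call has 1 to 10 rows; each row is the pose to reach, as a shift and turn from the pose commanded when the call began, along the tool's axes at that moment; what a row does not reach only later rows make up. A row lasts 1/8 s, in which the tool goes at most 62.5 mm and 10.7 degrees, less where a joint would pass 70% of its speed; a pose out of reach is approached as far as the arm can. A call with a gripper value outside its range is refused whole. "fingers" is the opening, from 0 (shut) to 1 (fully open), set as the call begins (left out, the last holds). The fingers move at their own pace and stop on an object; "newtons" is the grip in N (left out, the last holds). Time passes only in rows, so rows that repeat a pose let the fingers close. It gives the time, the measured TCP pose, the force, the opening and the grip force at its end, in the units of the state.
- r.get_obs(): the state, without advancing time (a new reading comes with each control period).
- r.grab_frame(name): name is "scene" or "top"; returns the picture (400x640x3 uint8, blue, green, red); there is no depth.
- r.camera_params(name): a dict with "fx", "fy", "cx", "cy" (pixels), "k1" (the pictures are not rectified: a ray, as slopes to the right and down, at radius r is drawn at 1 + k1 r^2 times it, then the intrinsics apply), "world_from_camera" (4x4, takes a point from camera to world coordinates). Camera axes: x right, y down, z forward; pixel columns grow to the right and rows downward; lengths in m; the calibration is good to about 2 mm. A picture is of the moment at which its call begins. camera_params takes no time and is no camera call.
- r.hand_in(): hands the job in; it is judged then, once.
The state is a dict: "clock": time; "joints": joint angles; "qvel": joint speeds; "tau": joint torques, N m; "tcp_pos": TCP position; "orientation": TCP orientation; "contact_force": force on the tool from outside, world axes, zero at the start; "moment": the same for the moment, N m; "grip_width": finger opening in m; "gripper_force": force on a finger pad.
Only numpy, scipy, OpenCV 4.12 (cv2) and the standard library are available. Lean on these libraries where they do the work, as an engineer would, in place of code of your own. Each camera call takes 0.05 s, during which the arm holds its last target. There are 200 camera calls.

## Working session

There is one attempt and no reset: what is moved stays moved. The work goes in short steps, Python scripts to look and compute and a tool call to move; the robot and the scene stay as the last step left them, time stands still between calls to the robot, and variables do not carry over. Pictures are saved under pics/ and viewed, at most 10 in all, crops included, and the job is handed in when it is done.

Besides the shell and the picture viewer there is one more tool, called after "Call:" as name(argument=value, ...) on one line, values as JSON. move_arm: Moves the arm, as the interface text tells. Its arguments: {"type":"object","properties":{"rows":{"type":"array"},"fingers":{"type":"number"},"newtons":{"type":"number"}},"required":["rows"]}

```bash
mkdir -p pics
python3 - <<'E'
from bench import r
import cv2,numpy as np
o=r.get_obs();print({k:np.round(v,3) for k,v in o.items()},r.tips_ahead)
for n in("scene","top"):
    cv2.imwrite(f"pics/{n}0.png",r.grab_frame(n)); print(n,{k:np.round(v,4).tolist() for k,v in r.camera_params(n).items()})
E
```

```text
{'clock': np.float64(0.0), 'joints': array([-1.398,  0.478,  0.022,  1.556, -0.011,  1.109, -0.083]), 'qvel': array([-0.001,  0.001,  0.001, -0.   , -0.   , -0.002, -0.001]), 'tau': array([-1.0000e-03, -5.9645e+01,  1.6070e+00, -2.8120e+01,  1.2000e-02,
        9.0000e-03,  0.0000e+00]), 'tcp_pos': array([0.187, 0.648, 0.244]), 'orientation': array([-4.400e-01, -3.111e+00,  3.000e-03]), 'contact_force': array([ 0.859, -0.159, -0.698]), 'moment': array([-0.003,  0.011, -0.028]), 'gripper_force': np.float64(0.0), 'grip_width': np.float64(0.086)} 0.014
scene {'fx': 372.0984, 'fy': 372.0984, 'cx': 318.7516, 'cy': 199.9521, 'k1': -0.0345, 'world_from_camera': [[-0.7052, 0.4238, -0.5684, 1.038], [0.7088, 0.439, -0.5521, 0.5053], [0.0155, -0.7922, -0.61, 0.6198], [0.0, 0.0, 0.0, 1.0]]}
top {'fx': 457.6511, 'fy': 457.6511, 'cx': 319.2242, 'cy': 198.7585, 'k1': 0.0147, 'world_from_camera': [[0.0167, -0.9929, 0.1181, 0.4], [-0.9998, -0.0157, 0.0095, 0.022], [-0.0076, -0.1182, -0.993, 1.3531], [0.0, 0.0, 0.0, 1.0]]}
```

View pics/scene0.png

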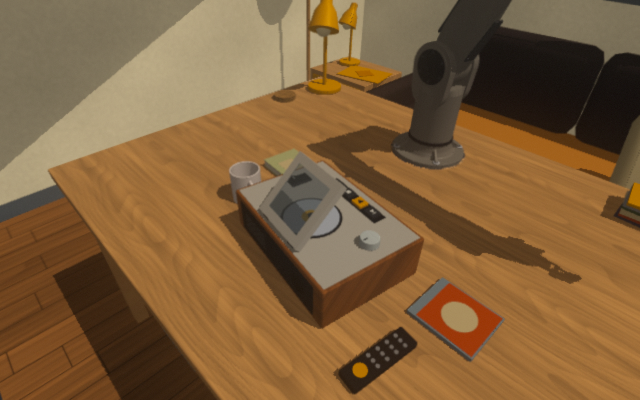

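View pics/top0.png

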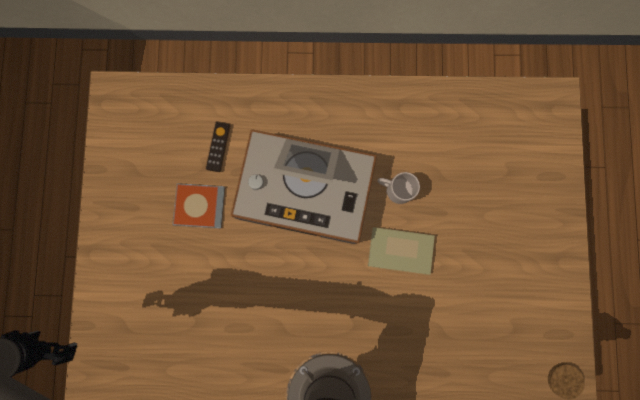

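The scene view shows the player with its lid open, the yellow play key at about (360,202) and the knob at (370,240). In the top view the panel corners are near (252,131), (375,155), (358,242) and (234,216), with the play key at (290,213), the rocker at (350,201) and the mug at (404,187).

```bash
cat > h.py <<'E'
from bench import r
import cv2,numpy as np
def ray(n,uv):
    p=r.camera_params(n);q=((uv[0]-p['cx'])/p['fx'],(uv[1]-p['cy'])/p['fy']);s=np.array(q)
    for _ in range(10): s=np.array(q)/(1+p['k1']*(s@s))
    T=np.array(p['world_from_camera']);return T[:3,3],T[:3,:3]@np.array([s[0],s[1],1])
def plane(n,uv,z):
    o,d=ray(n,uv);return o+d*(z-o[2])/d[2]
def tri(a,b):
    o1,d1=ray('scene',a);o2,d2=ray('top',b)
    t=np.linalg.lstsq(np.c_[d1,-d2],o2-o1,rcond=None)[0];p,q=o1+d1*t[0],o2+d2*t[1]
    return (p+q)/2,np.linalg.norm(p-q)
def proj(n,P):
    p=r.camera_params(n);c=np.linalg.inv(p['world_from_camera'])@np.r_[P,1];s=c[:2]/c[2];s=s*(1+p['k1']*(s@s))
    return s*p['fx']+[p['cx'],p['cy']]
E
python3 - <<'E'
from h import *
S=cv2.imread('pics/scene0.png');T=cv2.imread('pics/top0.png')
def yc(I,x0,x1,y0,y1):
    h=cv2.cvtColor(I,cv2.COLOR_BGR2HSV);m=cv2.inRange(h,(15,170,120),(32,255,255));k=np.zeros_like(m);k[y0:y1,x0:x1]=m[y0:y1,x0:x1]
    n,l,s,c=cv2.connectedComponentsWithStats(k);return s[1:],c[1:]
print(yc(S,340,390,180,225));print(yc(T,275,305,200,225))
a=cv2.resize(S[140:300,220:430],None,fx=3.8,fy=3.7,interpolation=cv2.INTER_CUBIC)
b=cv2.resize(T[120:250,225:385],None,fx=5,fy=4.6,interpolation=cv2.INTER_CUBIC)
cv2.imwrite('pics/s1.png',a[:600,:800]);cv2.imwrite('pics/t1.png',b)
# dark blobs in top
g=cv2.cvtColor(T,cv2.COLOR_BGR2GRAY);m=(g<60).astype('uint8');m[:,:230]=0;m[:,380:]=0;m[:185]=0;m[245:]=0
n,l,s,c=cv2.connectedComponentsWithStats(m)
for i in range(1,n):
    if s[i,4]>30: print(s[i],c[i],cv2.minAreaRect(np.argwhere(l==i)[:,::-1].astype(np.float32)))
E
```

```text
(array([[352, 197,  16,  11,  99]], dtype=int32), array([[359.91919192, 201.80808081]]))
(array([[284, 208,  12,  11,  91]], dtype=int32), array([[289.52747253, 213.1978022 ]]))
[342 192  15  20 190] [348.67368421 201.9       ] ((348.7191162109375, 201.55056762695312), (10.793256759643555, 18.58838653564453), 12.994616508483887)
[265 204  20  14 164] [274.92073171 210.51219512] ((275.0235290527344, 210.3941192626953), (18.439088821411133, 10.954989433288574), 12.52880859375)
[294 210  36  17 314] [311.56050955 218.11783439] ((311.576904296875, 218.11538696289062), (34.12420654296875, 10.982502937316895), 11.309932708740234)
```

View pics/t1.png

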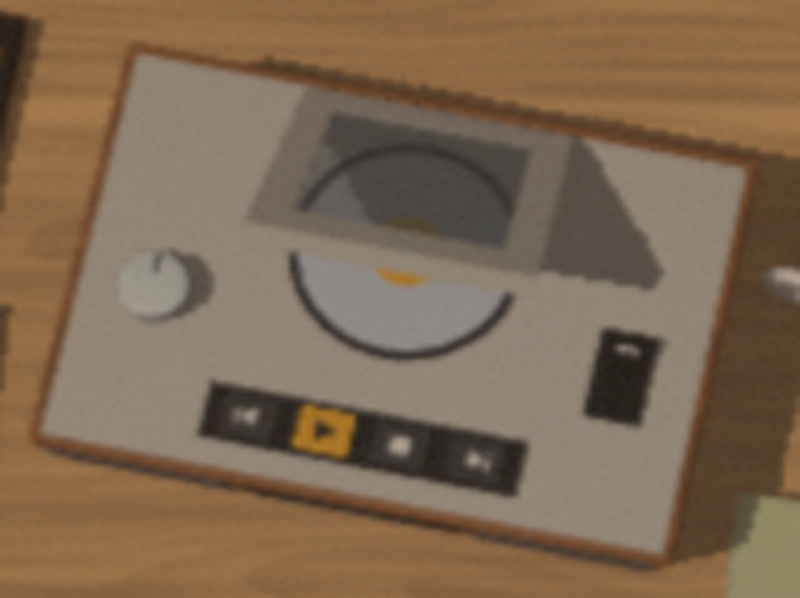

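View pics/s1.png

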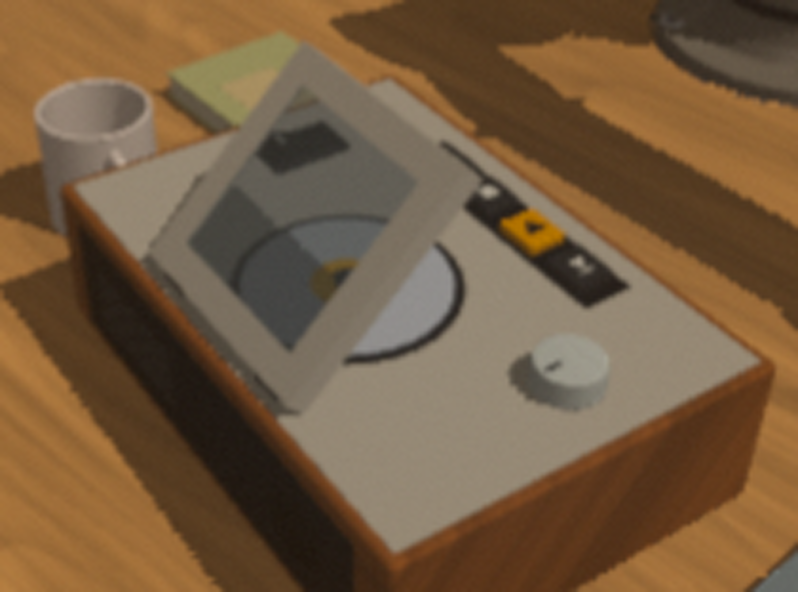

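The top crop shows the panel corners, the lid's free edge running (275,167)–(333,179), and the rocker's white bar at about (350.6,196). In the scene crop the lid's free-edge corners are at (346,186) and (300,152).

Run:
```python
from h import *
from scipy.spatial.transform import Rotation as R
C=np.array([plane('top',p,.11) for p in[(252,130.2),(375.4,155.9),(359,241.7),(232.4,215)]])
c=C.mean(0);x=(C[0]+C[1]-C[2]-C[3]);x/=np.linalg.norm(x);y=(C[0]+C[3]-C[1]-C[2]);y/=np.linalg.norm(y)
print('C',C.round(3),'c',c.round(4),'x',x.round(3),'y',y.round(3),np.linalg.norm(C[0]-C[1]),np.linalg.norm(C[1]-C[2]))
loc=lambda P:np.array([(P-c)@x,(P-c)@y,P[2]]).round(4)
p,e=tri((359.9,201.8),(289.5,213.2));print('play',p.round(4),e,loc(p))
for z in(.110,.118): print('play plane',plane('top',(289.5,213.2),z).round(4), plane('scene',(359.9,201.8),z).round(4))
for a,b in[((345.8,186.5),(274.6,167.4)),((300.3,152.2),(333,179.1))]:
    p,e=tri(a,b);print('lid',p.round(4),e,loc(p))
p=plane('top',(350.6,195.9),.124);print('bar',p.round(4),loc(p)); p=plane('top',(348.9,201.7),.115);print('rock',p.round(4),loc(p))
print('lidmid hinge',(c+.105*x).round(3))
print('toolR',R.from_rotvec(r.get_obs()['orientation']).as_matrix().round(3))
m=plane('top',(404,187),.09);print('mug',m,loc(m))
```

```text
C [[ 0.737  0.224  0.11 ]
 [ 0.67  -0.119  0.11 ]
 [ 0.433 -0.075  0.11 ]
 [ 0.5    0.27   0.11 ]] c [0.5848 0.0749 0.11  ] x [ 0.983 -0.185  0.   ] y [0.192 0.981 0.   ] 0.35031911558532913 0.24085310797072063
play [0.5061 0.1148 0.1138] 0.0018820472381914214 [-0.0847  0.0241  0.1138]
play plane [0.5069 0.1143 0.11  ] [0.5015 0.1127 0.11  ]
play plane [0.5063 0.1137 0.118 ] [0.5099 0.1188 0.118 ]
lid [0.6085 0.1497 0.2248] 0.00967588930969214 [0.0096 0.078  0.2248]
lid [0.5822 0.0015 0.2236] 0.006217015970756967 [ 0.011  -0.0725  0.2236]
bar [ 0.5553 -0.0509  0.124 ] [-0.0057 -0.1291  0.124 ]
rock [ 0.5405 -0.047   0.115 ] [-0.021  -0.1281  0.115 ]
lidmid hinge [0.688 0.056 0.11 ]
toolR [[-0.961  0.277 -0.   ]
 [ 0.277  0.961 -0.002]
 [-0.    -0.002 -1.   ]]
mug [ 0.58691662 -0.20118104  0.09      ] [ 0.0531 -0.2706  0.09  ]
```

Call:
move_arm(rows=[0, 0, -5, 0, -4, -3, -6, -2, -8, -6, -6, -5, -12, -9, -6, -5, -16, -12, -6, -5, -20, -15.5, -6, -5, -24, -18.5, -6, -5, -28, -21.5, -6, -5, -32, -24.5, -6, -5, -36, -27.5, -6, -5], fingers=0, newtons=20)

```text
clock: 1.35
tcp_pos: [0.4573, 0.283, 0.3051]
orientation: [-0.303, -3.127, 0.0]
contact_force: [0.7, 0.4, -0.4]
grip_width: 0.0
gripper_force: 0.0
```

Call:
move_arm(rows=[-4, -3.5, 0, 0, -8, -7.5, 0, 0, -12, -11, 0, 0, -16, -14.5, 0, 0, -19.5, -18, 0, 0, -19.5, -18, 0, 0, -19.5, -18, 3, 0, -19.5, -18, 3, 0])

```text
clock: 2.35
tcp_pos: [0.6114, 0.0714, 0.2729]
orientation: [-0.301, -3.122, 0.002]
contact_force: [0.2, -0.1, 0.2]
grip_width: 0.0001
gripper_force: 0.0
```

Run:
```python
from h import *
a=r.grab_frame('scene')[110:290,200:440];b=r.grab_frame('top')[110:250,225:385]
print(r.tips_ahead,r.get_obs()['tcp_pos'],r.get_obs()['contact_force'])
cv2.imwrite('pics/m1.png',np.hstack([cv2.resize(a,(440,330)),cv2.resize(b,(360,330))]))
```

```text
0.014 [0.61317247 0.07132268 0.27558342] [-0.1829498  -0.16577465  0.32745986]
```

View pics/m1.png

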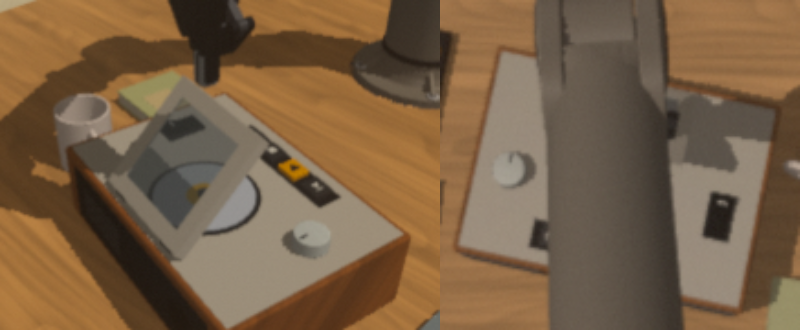

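The picture shows the closed fingertips at scene pixel (312,155), just above the lid, with the lid still open. I'll compare that with the projected TCP position.

Run:
```python
from h import *
for z in(.262,.25,.245): print(proj('scene',[.613,.0713,z]).round(1))
x=np.array([.982,-.188,0]);y=np.array([.188,.982,0]);c=np.array([.5848,.0749,0])
for n,th in(('lid.7',.7),('lid.77',.77),('lid.8',.8)):
    e=c+x*(.105-.15*np.cos(th)+.014*np.sin(th))+[0,0,.112+.15*np.sin(th)+.014*np.cos(th)]
    print(n,[proj(k,e+s*.075*y).round(1) for k in('scene','top') for s in(1,-1)])
```

```text
[311.6 153.6]
[311.6 159.1]
[311.6 161.3]
lid.7 [array([346.3, 186.1]), array([303. , 151.7]), array([273.6, 173. ]), array([332., 185.])]
lid.77 [array([343.2, 184.3]), array([299.9, 149.8]), array([274. , 169.5]), array([332.7, 181.6])]
lid.8 [array([341.8, 183.6]), array([298.4, 149. ]), array([274.1, 168. ]), array([333., 180.])]
```

Call:
move_arm(rows=[0, 0, 2, 0, 0, 0, 4, 0, 0, 0, 5, 0, 0, 0, 6, 0, 0, 0, 7, 0, 0, 0, 8, 0, 0, 0, 9, 0, 0, 0, 10, 0, 0, 0, 11, 0, 0, 0, 12, 0])

```text
clock: 3.7
tcp_pos: [0.6133, 0.0705, 0.1546]
orientation: [-0.304, -3.127, 0.0]
contact_force: [-0.5, 0.3, 1.3]
grip_width: 0.0001
gripper_force: 0.6
```

Call:
move_arm(rows=[0, 0, 0.6, 0, 0, 0, 1, 0, 0, 0, 1.3, 0, 0, 0, 1.5, 0, 0, 0, 1.6, 0, 0, 0, 1.6, 0])

```text
clock: 4.45
tcp_pos: [0.6136, 0.0704, 0.1401]
orientation: [0.304, 3.127, 0.001]
contact_force: [-3.1, 0.2, 6.6]
grip_width: 0.0001
gripper_force: 3.0
```

Call:
move_arm(rows=[0, 0, 0.15, 0, 0, 0, 0.3, 0, 0, 0, 0.3, 0, 0, 0, 0.3, 0])

```text
clock: 4.95
tcp_pos: [0.6137, 0.0704, 0.1398]
orientation: [0.304, 3.126, 0.003]
contact_force: [-11.8, -0.8, 27.3]
grip_width: -0.0001
gripper_force: 13.4
```

Call:
move_arm(rows=[0, 0, -2, 0, 0, 0, -5, 0, 1.2, -4, -5, 0, 2.4, -8, -5, 0, 3.5, -13, -5, 0, 3.5, -13, -5, 0, 3.5, -13, -5, 0])

```text
clock: 5.82
tcp_pos: [0.5545, -0.0501, 0.1865]
orientation: [0.304, 3.126, 0.001]
contact_force: [-0.1, -0.7, 0.3]
grip_width: -0.0002
gripper_force: 0.0
```

Run:
```python
from h import *
a=r.grab_frame('scene')[130:290,220:430];b=r.grab_frame('top')[110:250,225:385]
print(r.get_obs()['tcp_pos'],r.get_obs()['contact_force'])
cv2.imwrite('pics/m2.png',np.hstack([cv2.resize(a,(430,330)),cv2.resize(b,(370,330))]))
p=r.get_obs()['tcp_pos'];print(proj('scene',[p[0],p[1],p[2]-.014]),proj('scene',[.5553,-.0509,.124]))
```

```text
[ 0.55479576 -0.04899938  0.18631997] [ 0.38774254  0.73049585 -0.12749218]
[293.02541982 159.16797068] [292.86653767 176.40114554]
```

View pics/m2.png

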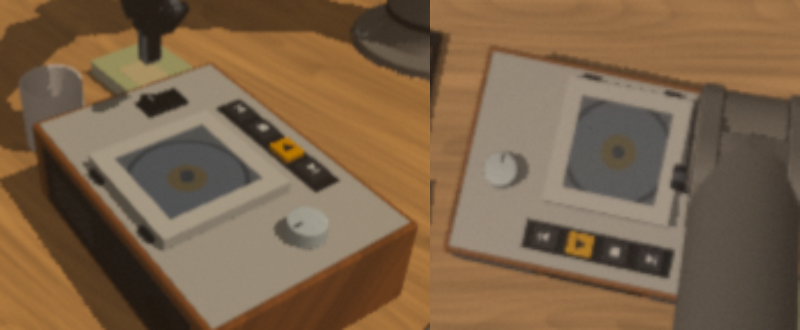

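The lid is shut. In the scene half the rocker is now visible at about (160,101) in the crop, so I'll measure it from two views.

Run:
```python
from h import *
c=np.array([.5848,.0749,0]);x=np.array([.982,-.188,0]);y=np.array([.188,.982,0])
S=r.grab_frame('scene');g=cv2.cvtColor(S,cv2.COLOR_BGR2GRAY);m=np.zeros_like(g);m[169:190,282:314]=(g[169:190,282:314]<60)
n,l,s,k=cv2.connectedComponentsWithStats(m);i=1+s[1:,4].argmax();print(s[i],k[i])
for b in((348.9,201.7),(348.7,201.9)):
    p,e=tri(k[i],b);print(p.round(4),e,[(p-c)@x,(p-c)@y])
p,e=tri((294.2,179.9),(350.6,195.9));print('bar',p.round(4),e,(p-c)@x,(p-c)@y)
for lx in(.002,-.021,-.044): print(proj('scene',c+x*lx-y*.1285+[0,0,.118]))
cv2.imwrite('pics/r.png',cv2.resize(S[160:200,275:325],None,fx=12,fy=12,interpolation=cv2.INTER_CUBIC))
```

```text
[287 173  24  13 178] [298.40449438 179.24719101]
[ 0.541  -0.0472  0.1108] 0.00013968192403148504 [np.float64(-0.020035455451194034), np.float64(-0.12818098868066813)]
[ 0.5407 -0.047   0.1108] 0.0009106138615535545 [np.float64(-0.020361133606346265), np.float64(-0.1279822679330741)]
bar [ 0.555  -0.0499  0.1146] 0.00422364874704008 -0.005757880913020919 -0.1281907142864891
[290.42919485 179.56203763]
[298.65883908 176.60655431]
[306.69988589 173.71992736]
```

View pics/r.png

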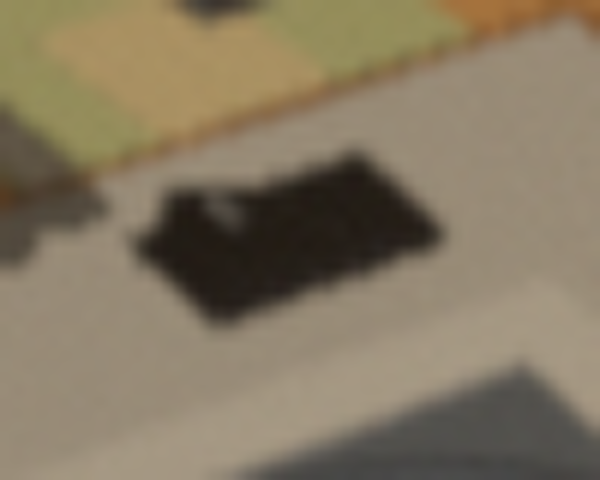

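The white bar sits at (293.5,177.5), and the prediction was (292.9,176.4), so I'll press there.

Call:
move_arm(rows=[0, 0, 2, 0, 0, 0, 3.5, 0, 0, 0, 4.2, 0, 0, 0, 4.6, 0, 0, 0, 4.9, 0, 0, 0, 5.1, 0, 0, 0, 5.3, 0, 0, 0, 5.4, 0, 0, 0, 5.4, 0])

```text
clock: 7.1
tcp_pos: [0.5555, -0.0505, 0.1337]
orientation: [0.304, 3.124, 0.001]
contact_force: [1.4, 0.3, 10.9]
grip_width: 0.0001
gripper_force: 5.5
```

Call:
move_arm(rows=[0, 0, 0.15, 0, 0, 0, 0.3, 0, 0, 0, 0.3, 0, 0, 0, 0.3, 0])

```text
clock: 7.6
tcp_pos: [0.5557, -0.0506, 0.1333]
orientation: [0.304, 3.123, 0.003]
contact_force: [-7.9, 0.5, 36.4]
grip_width: -0.0001
gripper_force: 18.1
```

Call:
move_arm(rows=[0, 0, -2, 0, 0, 0, -5, 0, 2, 4, -5, 0, 4, 8, -5, 0, 6, 12, -5, 0, 8, 15.2, -5, 0, 8, 15.2, -5, 0, 8, 15.2, -5, 0])

```text
clock: 8.6
tcp_pos: [0.5043, 0.1133, 0.1789]
orientation: [-0.304, -3.126, 0.002]
contact_force: [-1.4, -0.8, 0.6]
grip_width: -0.0004
gripper_force: 0.0
```

Run:
```python
from h import *
S=r.grab_frame('scene');o=r.get_obs();p=o['tcp_pos'];print(p,o['contact_force'])
print(proj('scene',p-[0,0,.014]),proj('scene',[p[0],p[1],.118]))
h=cv2.cvtColor(S,cv2.COLOR_BGR2HSV);m=cv2.inRange(h,(15,170,80),(32,255,255));m[:180]=0;m[225:]=0;m[:,:340]=0;m[:,390:]=0
n,l,s,c=cv2.connectedComponentsWithStats(m);print(s[1:],c[1:])
cv2.imwrite('pics/p.png',cv2.resize(S[140:240,270:400],None,fx=6,fy=6,interpolation=cv2.INTER_CUBIC))
```

```text
[0.50460227 0.11281586 0.17896379] [-1.04813572 -0.97306502 -0.40352509]
[361.16136233 182.21346767] [359.36707075 199.58060257]
[[352 197  17  12 129]
 [389 211   1   1   1]] [[359.48837209 202.21705426]
 [389.         211.        ]]
```

View pics/p.png

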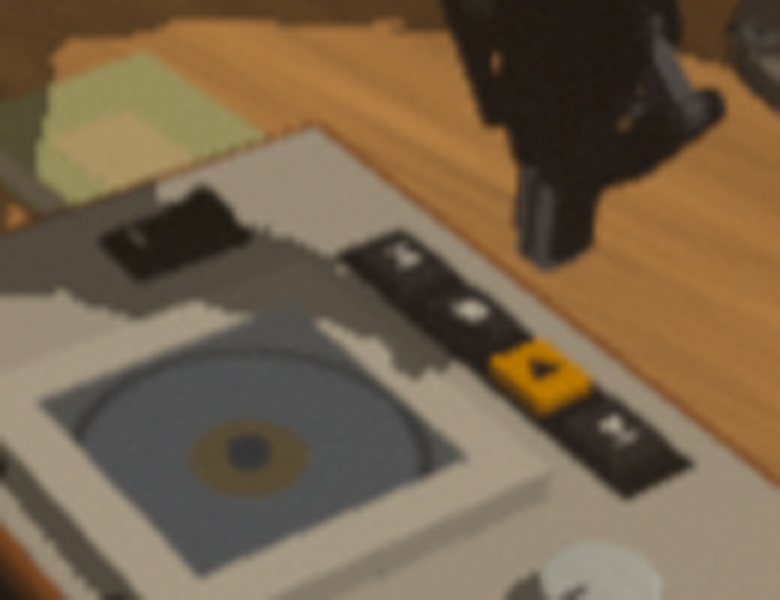

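The rocker is on, with its near half now raised. The key's top is at (360,201), about 2 mm from the aim point, so I'll shift slightly and press.

Call:
move_arm(rows=[-0.2, 0.1, 1, 0, -0.2, 0.1, 2.5, 0, -0.2, 0.1, 3.7, 0, -0.2, 0.1, 4.4, 0, -0.2, 0.1, 4.8, 0, -0.2, 0.1, 5.1, 0, -0.2, 0.1, 5.3, 0, -0.2, 0.1, 5.4, 0, -0.2, 0.1, 5.4, 0, -0.2, 0.1, 5.4, 0])

```text
clock: 9.9
tcp_pos: [0.5067, 0.1146, 0.1268]
orientation: [-0.304, -3.126, -0.001]
contact_force: [-7.1, -2.4, 17.8]
grip_width: -0.0002
gripper_force: 9.2
```

Call:
move_arm(rows=[0, 0, 0.1, 0, 0, 0, 0.1, 0, 0, 0, -2, 0, 0, 0, -5, 0, 0, 0, -10, 0, 3, 3, -14, 0, 3, 8, -14, 0, 3, 12, -14, 0, 3, 12, -14, 0, 3, 12, -14, 0])

```text
clock: 11.15
tcp_pos: [0.5008, 0.2376, 0.2652]
orientation: [0.304, 3.127, -0.001]
contact_force: [-0.5, -1.0, 0.4]
grip_width: -0.0003
gripper_force: 0.0
```

Run:
```python
from h import *
S=r.grab_frame('scene');o=r.get_obs();print(o['tcp_pos'],o['contact_force'])
cv2.imwrite('pics/f.png',cv2.resize(S[120:300,220:440],(770,600),interpolation=cv2.INTER_CUBIC))
```

```text
[0.50083384 0.23697323 0.26525792] [ 0.34206715 -0.35635518  0.43702942]
```

View pics/f.png

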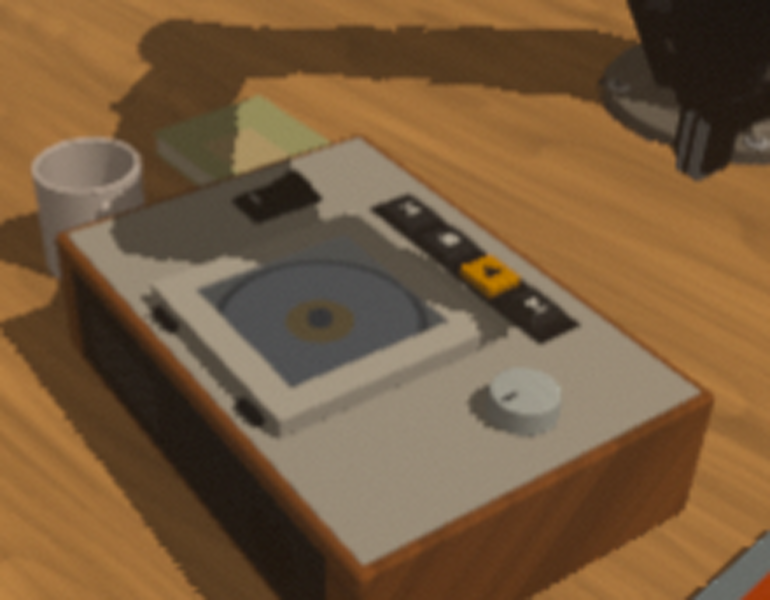

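The lid is shut, the rocker is on, the play key is back up and the arm is clear of everything, so I'm handing in.

```bash
python3 -c "
from bench import r
print(r.hand_in())"
```

```text
the job is handed in; nothing more can be done
None
```

I shut the lid, pressed the power rocker home, then pressed and released the play key, in that order and with the arm clear; the job was handed in at about 11 s, and the hand-in returned no verdict.

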